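Strike the microscope's arc lamp, then power up its camera

ROBOT

A 6-joint arm with a two-finger parallel gripper is mounted at the origin on the work surface. World frame = base frame: x ahead of the robot, y to its left, z up, the work surface at z = 0. Lengths are in mm, angles in degrees, forces in N, time in s.
With the tool pointing down it reaches from about 350 to 850 mm from the base axis. Payload 8.1 kg.
Tool frame: the origin (TCP) lies midway between the tips of the shut fingers; the grasp point (between the pads) lies 19 mm behind it; z points along the fingers, y is the line along which they close (so a half turn about z gives the same grasp; the last joint's range is limited). The gripper opens to 85 mm and grips with 20 to 120 N. Pads are 22 mm wide; open, the fingers measure 114 mm over their backs; the gripper's body (76 mm by 85 mm) begins 54 mm behind the grasp point. The pads swing forward as they close: fully open they stand 13 mm farther back than shut.
Start: joints at [62.659, 7.471, 85.268, -0, 87.261, -4.893], TCP at [229.091, 554.547, 206.692] pointing down, gripper open.
Joint ranges: [-169.43, 169.43], [-51.17, 129.36], [1.28, 143.12], [-76.62, 256.62], [0, 156.53], [-152.29, 152.29]. Speed limits (degrees/s): [136.94, 136.94, 159.86, 180, 180, 180].

INTERFACE

Orientations are given as [roll, pitch, yaw] about the fixed x, y, z axes, in that order (R = Rz(yaw) Ry(pitch) Rx(roll)).
In Python, from bench import r gives the robot as it stands. The module is installed in compiled form; this text tells all that it offers.
- The arm moves only by the tool jog_arm, never from a script. Its argument "rows" is a list of rows, each a list of 2 entries, a list of its own where there are three numbers: the shift along the tool's x, y, z in mm, then the turn, a rotation vector about the tool's x, y, z in rad. A call has 1 to 10 rows; each row is the pose to reach, as a shift and turn from the pose commanded when the call began, along the tool's axes at that moment; what a row does not reach only later rows make up. A row lasts 1/10 s, in which the tool goes at most 50 mm and 8.59 degrees, less where a joint would pass 70% of its speed; a pose out of reach is approached as far as the arm can. A call with a gripper value outside its range is refused whole. "grip" is the finger opening in mm, from 0 to 85.4, set as the call begins (left out, the last holds). The fingers move at their own pace and stop on an object; "force" is the grip in N (left out, the last holds). Time passes only in rows, so rows that repeat a pose let the fingers close. It gives the time, the measured TCP pose, the force, the opening and the grip force at its end, in the units of the state.
- r.sense(): the state, without advancing time (a new reading comes with each control period).
- r.snapshot(name): name is "scene" or "top" or "wrist"; returns (picture, depth): 480x640x3 uint8, blue, green, red; 480x640 float32, mm along the optical axis (not along the pixel's ray), 0 where there is no reading.
- r.camera_params(name): a dict with "fx", "fy", "cx", "cy" (pixels), "dist_coeffs" ([k1, k2, p1, p2, k3] as OpenCV has them; the pictures are not rectified), "pose" (4x4, takes a point from camera to world coordinates); the wrist camera has in their place "tool_from_camera" (4x4, takes a point from camera to tool coordinates, whose origin is the TCP and whose axes are the flange's). Camera axes: x right, y down, z forward; pixel columns grow to the right and rows downward; lengths in mm; the calibration is good to about 2 mm. A picture is of the moment at which its call begins: read the wrist's pose just before it. camera_params takes no time and is no camera call.
- r.hand_in(): hands the job in; it is judged then, once.
The state is a dict: "time": time; "joint_pos": joint angles; "qd": joint speeds; "joint_efforts": joint torques, N m; "tool_pos": TCP position; "tcp_rot": TCP orientation; "ft_force": force on the tool from outside, world axes, zero at the start; "wrist_torque": the same for the moment, N m; "finger_gap": finger opening in mm; "grip_force": force on a finger pad.
Only numpy, scipy, OpenCV 4.12 (cv2) and the standard library are available. Lean on these libraries where they do the work, as an engineer would, in place of code of your own. Each camera call takes 0.05 s, during which the arm holds its last target. There are 200 camera calls.

TASK

Start up the fluorescence microscope in the safe order, since the strike pulse can kill a camera that is already on: press the raised end of the mains rocker on the lamp supply fully down to switch it on, then push the round igniter button beside it all the way down and keep it down for at least one second to strike the lamp, and let it go. Only after that, push the square power key on the camera control box fully in; it stays in. Only press: do not pick up, shove or knock over anything on the bench, and press no other key.

Things in the scene. Friction and masses are not known exactly. Their poses are not given: they have to be found in the camera images.
- lamp_supply: Arc-lamp supply: blue-grey metal case, 200 mm deep (x), 150 mm wide (y), fixed, top panel at 90 mm. Origin: centre of underside; x to its rear, -x (front) roughly to the robot. On top, local x, y in mm: rocker (-55, +36), igniter (-55, -38); behind them an ammeter (16, 40; 6 high), hour counter (10, -12; 3 high), black fuse cap (12, -54; 15 wide, 10 high; no button) and a loose eyepiece.
- mains_rocker (a joint): Mains rocker on the lamp supply: dark grey V-shaped cap 40 mm long (front to back), 27 mm wide, hinged across its middle, 97 mm above the bench, in a bezel (50 by 36 mm, top at 93 mm). 0 rad = off: front half raised 23 degrees, rear half level. 0.40 rad = fully on: front half level, rear half raised. Starts within 0.05 of off. Friction (2 to 3 N at the end): it stays where it is left.
- rocker_on_end (a point): Pressing point on the upper surface of the rocker's front half, 15 mm from the hinge; 103 mm above the bench when off (raised), 97 mm when fully on. The cap ends 5 mm farther forward. A tip that also covers the hinge line stops the rear half from rising: keep the tip forward of the hinge; it may overhang the front of the cap.
- igniter (a joint): Igniter push button on the lamp supply: round black cap 22 mm across in a chrome nut 33 mm across and 3 mm high. 0 m = up, 0.005 m = fully down; travel straight down. A spring returns it: about 1.5 N to start it, 5 N to hold it fully down.
- igniter_top (a point): Centre of the igniter's top face, 101.5 mm above the bench when up.
- camera_box: Camera control box: flat grey plastic box, 110 mm deep (x), 170 mm wide (y), top at 50 mm, loose on rubber feet, 0.6 to 1.4 kg. Origin: centre of underside; x to its rear, -x roughly to the robot. On top, local x, y in mm: square power key (-12, +52), three round keys 15 mm across and 5 mm proud at (-22, -8), (-22, -36), (-22, -64), a flat dark display window behind them.
- power_key (a joint): Latching power key of the camera control box: square white cap 20 by 20 mm at local x -12, y +52 mm, in a black frame. 0 m = out, 0.006 m = fully in; travel straight down against about 3 N of friction, without a spring: it stays where it is left.
- power_key_top (a point): Centre of the power key's top face, 61 mm above the bench when out, 55 mm when fully in.
- round_key0 (a joint): Small round spring key of the camera control box at local y -8 mm, the one nearest the power key (61 mm from it, centre to centre). 0 m = up, 0.003 m = fully down (about 3 N). Not to be pressed.
- round_key1 (a joint): Middle small round spring key, local y -36 mm. 0 m = up, 0.003 m = fully down. Not to be pressed.
- round_key2 (a joint): Small round spring key farthest from the power key, local y -64 mm. 0 m = up, 0.003 m = fully down. Not to be pressed.
- jar: Bystander: closed glass jar of screws with a brass lid, 76 mm across, 114 mm high, loose, between the two units. Origin: centre of its underside.
- ink_bottle: Bystander: square dark ink bottle with a round blue cap, 50 by 50 mm, 48 mm high, loose, on the robot's side of the gap between the units. Origin: centre of its underside.
- objective: Bystander: metal microscope objective standing on its thread, 28 mm across, 44 mm high, loose, between the two units. Origin: centre of its underside.
- slide_box: Bystander: flat plastic slide box, 102 by 87 mm, 34 mm high, loose, at the far left (+y). Origin: centre of its underside.
- round_tin: Bystander: round metal tin, 99 mm across, 28 mm high, loose, at the far right (-y). Origin: centre of its underside.
- eyepiece: Bystander: microscope eyepiece standing on the rear part of the lamp supply's top panel, 36 mm across, 42 mm high (top 132 mm above the bench), loose. Origin: centre of its underside.
There are look-alikes about, which are no part of the job. Leave any turquoise look-alike of the camera_box alone.

How it is judged:
By the outcome, as a careful person would: the job done as asked, in the order asked, and still so for the second after the job is handed in, with the robot touching nothing.
It also fails if it takes over 48 s, if anything falls off the work surface, if the arm or the gripper's body presses on something with over 40 N, if the wrist force passes 120 N, or if a joint passes its speed limit or range.

## Working session

There is one attempt and no reset: what is moved stays moved. The work goes in short steps, Python scripts to look and compute and a tool call to move; the robot and the scene stay as the last step left them, time stands still between calls to the robot, and variables do not carry over. Pictures are saved under pics/ and viewed, at most 10 in all, crops included, and the job is handed in when it is done.

Besides the shell and the picture viewer there is one more tool, called after "Call:" as name(argument=value, ...), one argument or row to a line, values as JSON. jog_arm: Moves the arm, as the interface text tells. Its arguments: {"type":"object","properties":{"rows":{"type":"array"},"grip":{"type":"number"},"force":{"type":"number"}},"required":["rows"]}

```bash
mkdir -p pics; python3 - <<'E'
from bench import r
import cv2,numpy as np
np.set_printoptions(precision=3,suppress=True)
print(r.sense())
for n in("top","scene"):
    p,d=r.snapshot(n); cv2.imwrite(f"pics/{n}1.png",p); np.save(f"{n}1.npy",d); print(n,r.camera_params(n))
print(r.camera_params("wrist"))
E
```

```text
{'time': 0.0, 'joint_pos': array([62.659,  7.516, 85.33 , -0.   , 87.264, -4.892]), 'qd': array([-0.058,  0.016,  0.052, -0.045,  0.041,  0.058]), 'joint_efforts': array([ -0.   , -56.94 , -50.055,  -0.   ,   0.015,  -0.   ]), 'tool_pos': array([228.802, 553.989, 205.622]), 'tcp_rot': array([-179.89 ,   -0.009,  157.551]), 'ft_force': array([0.499, 1.406, 0.024]), 'wrist_torque': array([-0.014, -0.03 ,  0.006]), 'grip_force': 0.0, 'finger_gap': 85.31979847731387}
top {'fx': 608.1056786451525, 'fy': 608.1056786451525, 'cx': 323.9167645763392, 'cy': 245.7813861830312, 'dist_coeffs': array([-0.158,  0.   ,  0.   ,  0.   ,  0.   ]), 'pose': array([[   0.014,   -0.994,    0.109,  299.874],
       [  -1.   ,   -0.017,   -0.023,   25.356],
       [   0.025,   -0.108,   -0.994, 1729.001],
       [   0.   ,    0.   ,    0.   ,    1.   ]])}
scene {'fx': 465.26675389121965, 'fy': 465.26675389121965, 'cx': 316.54550683626513, 'cy': 236.70978479860688, 'dist_coeffs': array([-0.069,  0.   ,  0.   ,  0.   ,  0.   ]), 'pose': array([[  -0.024,    0.687,   -0.726, 1300.587],
       [   1.   ,    0.012,   -0.022,   46.254],
       [  -0.006,   -0.727,   -0.687,  854.448],
       [   0.   ,    0.   ,    0.   ,    1.   ]])}
{'fx': 384.87785795554214, 'fy': 384.87785795554214, 'cx': 320.9404709883492, 'cy': 239.76000019571438, 'dist_coeffs': array([-0.053,  0.   ,  0.   ,  0.   ,  0.   ]), 'tool_from_camera': array([[  -0.001,   -0.961,   -0.276,   70.337],
       [   1.   ,   -0.001,    0.001,    0.501],
       [  -0.001,   -0.276,    0.961, -167.331],
       [   0.   ,    0.   ,    0.   ,    1.   ]])}
```

View pics/top1.png

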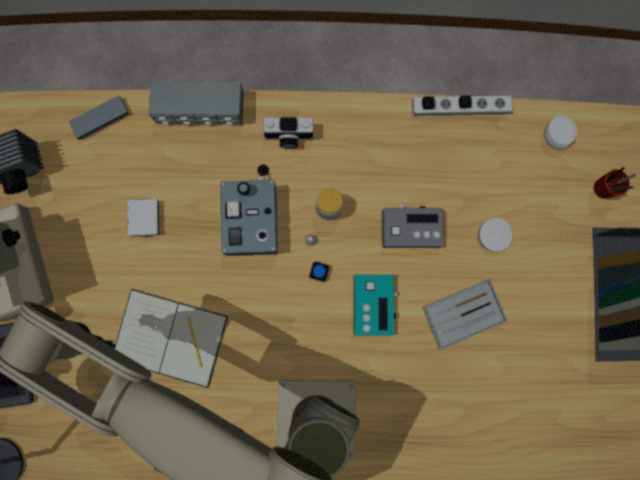

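View pics/scene1.png

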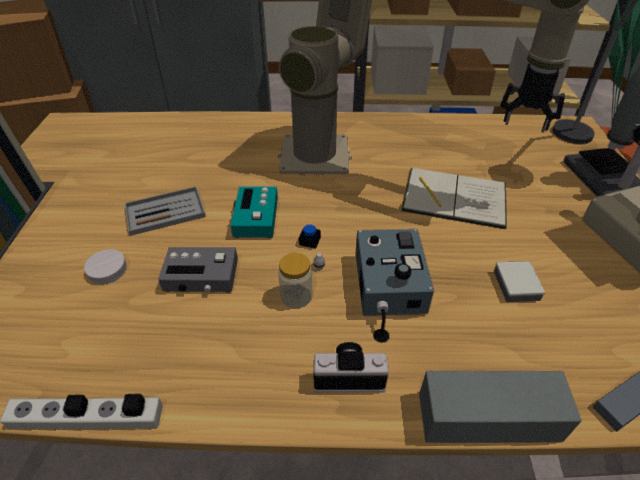

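The top view shows the lamp supply at about (249,217), with the rocker at (235,236) and the igniter at (263,236). The grey camera box is at (414,228), with its white key at (396,231). The turquoise look-alike is at (375,305).

```bash
cat > h.py <<'E'
import cv2,numpy as np
from scipy.spatial.transform import Rotation as R
np.set_printoptions(precision=2,suppress=True)
def ray(c,T,uv,z):
    K=np.array([[c['fx'],0,c['cx']],[0,c['fy'],c['cy']],[0,0,1]])
    n=cv2.undistortPoints(np.array([[uv]],float),K,c['dist_coeffs'])[0,0]
    d=T[:3,:3]@[n[0],n[1],1]; o=T[:3,3]
    return o+d*(z-o[2])/d[2]
def tool(s):
    T=np.eye(4);T[:3,:3]=R.from_euler('xyz',s['tcp_rot'],degrees=True).as_matrix();T[:3,3]=s['tool_pos'];return T
def rel(s,p): # world delta to tool axes
    return tool(s)[:3,:3].T@(np.array(p)-s['tool_pos'])
E
python3 - <<'E'
from bench import r
from h import *
c=r.camera_params("top");p=cv2.imread("pics/top1.png")
P=lambda u,z:ray(c,c['pose'],u,z)
print('rocker',P((235,236),97),'ign',P((263,236),101),'key',P((396,231),61))
g=cv2.cvtColor(p,cv2.COLOR_BGR2GRAY)
s=p[195:255,375:450]
m=(s.min(2)>150).astype(np.uint8)
n,l,st,ce=cv2.connectedComponentsWithStats(m)
for i in range(1,n): print(st[i],ce[i]+[375,195],P(ce[i]+[375,195],58))
s=r.sense();print(tool(s)[:3,:3])
E
```

```text
rocker [500.79 227.68  97.  ] ign [501.55 151.53 101.  ] key [ 526.89 -214.07   61.  ]
[21 34  2  2  2] [396.5 229.5] [ 531.54 -215.9    58.  ]
[[-0.92  0.38 -0.  ]
 [ 0.38  0.92 -0.  ]
 [ 0.   -0.   -1.  ]]
```

Call:
jog_arm(
  rows=[
    [[-20,-13,0],[0,0,-0.04]],
    [[-60,-40,0],[0,0,-0.08]],
    [[-105,-71,0],[0,0,-0.13]],
    [[-150,-101,0],[0,0,-0.18]],
    [[-195,-132,0],[0,0,-0.23]],
    [[-240,-162,0],[0,0,-0.28]],
    [[-285,-193,-2],[0,0,-0.33]],
    [[-325,-220,-3],[0,0,-0.37]],
    [[-355,-240,-3],[0,0,-0.39]],
    [[-362,-245,-3],[0,0,-0.392]],
  ],
  grip=0,
)

```text
time: 1.1
tool_pos: [471.9, 185.8, 209.4]
tcp_rot: [-179.9, 0.0, 179.8]
ft_force: [-0.4, -0.2, 0.0]
finger_gap: 0.3
grip_force: 0.0
```

Call:
jog_arm(
  rows=[
    [[0,0,0],[0,0,0]],
    [[0,0,0],[0,0,0]],
    [[0,0,0],[0,0,0]],
    [[0,0,0],[0,0,0]],
  ],
)

```text
time: 1.5
tool_pos: [469.5, 191.0, 209.6]
tcp_rot: [180.0, -0.0, -179.9]
ft_force: [-1.0, -0.1, 0.3]
finger_gap: 0.2
grip_force: 0.0
```

```bash
python3 - <<'E'
from bench import r
from h import *
s=r.sense(); p,d=r.snapshot("wrist"); cv2.imwrite("pics/w1.png",p); np.save("w1.npy",d); np.save("w1T.npy",tool(s)@r.camera_params("wrist")["tool_from_camera"])
print(s)
E
```

```text
{'time': 1.5, 'joint_pos': array([ 16.33,  -7.15,  99.61,   0.01,  87.55, -73.79]), 'qd': array([-0.15, -0.1 , -0.14, -0.15, -0.08, -0.16]), 'joint_efforts': array([ -0.36, -43.49, -50.09,  -0.02,   0.  ,   0.01]), 'tool_pos': array([469.45, 190.99, 209.61]), 'tcp_rot': array([ 179.99,   -0.02, -179.88]), 'ft_force': array([-1.02, -0.08,  0.29]), 'wrist_torque': array([-0.  , -0.01,  0.01]), 'grip_force': 0.0, 'finger_gap': 0.15373043745825937}
```

View pics/w1.png

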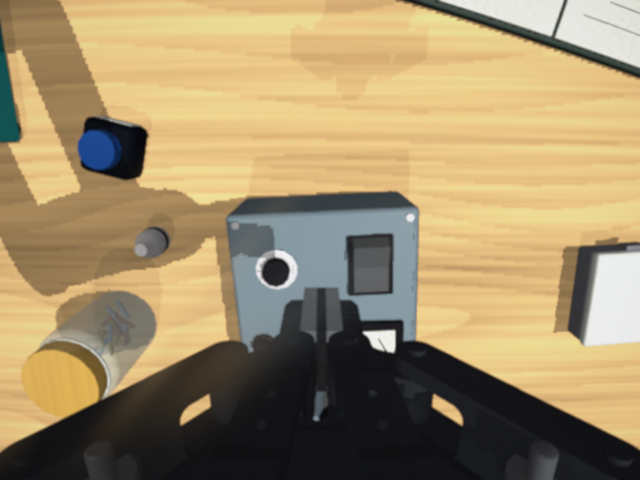

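The wrist view is upside down: image up points towards the robot. The igniter is at about (275,271), and the rocker bezel covers roughly (348–393, 234–295).

```bash
python3 - <<'E'
from bench import r
from h import *
c=r.camera_params("wrist");T=np.load("w1T.npy");p=cv2.imread("pics/w1.png")
P=lambda u,z:ray(c,T,u,z)
hsv=cv2.cvtColor(p,cv2.COLOR_BGR2HSV); g=hsv[:,:,2]
# bezel: dark blob; igniter nut: bright
o=np.array([340,225]); m=(g[225:305,340:405]<75).astype(np.uint8)
n,l,st,ce=cv2.connectedComponentsWithStats(m);i=1+st[1:,4].argmax()
cn=max(cv2.findContours((l==i).astype(np.uint8),0,2)[0],key=cv2.contourArea)
rc=cv2.minAreaRect(cn);print(rc,[P(q+o,93) for q in cv2.boxPoints(rc)],'bezel c',P(np.array(rc[0])+o,93))
o=np.array([250,243]); m=(g[243:300,250:305]<60).astype(np.uint8)
n,l,st,ce=cv2.connectedComponentsWithStats(m)
for i in range(1,n):
    if st[i,4]>200: print(st[i],ce[i]+o,P(ce[i]+o,101.5))
m=(p[243:300,250:305].min(2)>150).astype(np.uint8);q=cv2.findNonZero(m);e=cv2.minEnclosingCircle(q);print('nut',np.array(e[0])+o,e[1],P(np.array(e[0])+o,93))
for u in((410,217),(235,226)):print('screw',P(u,90))
cv2.imwrite("pics/w1c.png",cv2.resize(p[215:310,225:425],None,fx=4,fy=4,interpolation=cv2.INTER_CUBIC))
E
```

```text
((30.026996612548828, 39.025604248046875), (59.347869873046875, 45.40532684326172), 88.49256896972656) [array([477.04, 211.39,  93.  ]), array([476.06, 246.16,  93.  ]), array([525.33, 250.04,  93.  ]), array([526.31, 213.62,  93.  ])] bezel c [500.6  230.24  93.  ]
[ 13  16  26  26 524] [275.16 271.37] [503.56 156.86 101.5 ]
nut [276.  269.5] 21.708393096923828 [505.21 156.51  93.  ]
screw [463.56 259.94  90.  ]
screw [470.76 125.64  90.  ]
```

View pics/w1c.png

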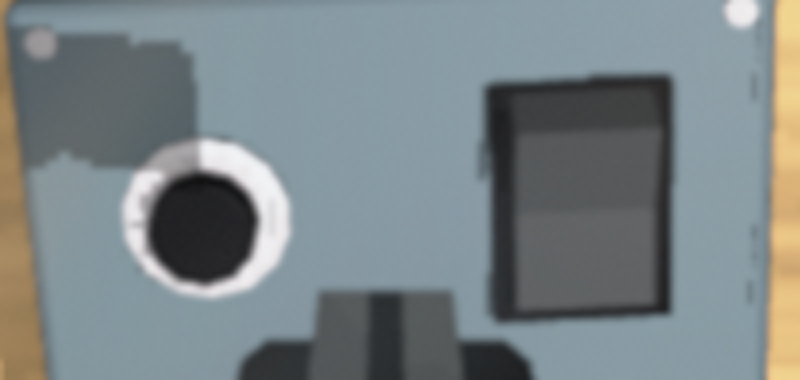

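The enlarged crop shows the rocker hinge at about crop row 210, and the raised front half above it at rows 130–210. The fingertip edge is at crop row 290. I'll check the tip shape against the depth image before pressing.

```bash
python3 - <<'E'
from bench import r
from h import *
c=r.camera_params("wrist");d=np.load("w1.npy");M=c["tool_from_camera"]
K=np.array([[c['fx'],0,c['cx']],[0,c['fy'],c['cy']],[0,0,1]])
for v,u in [(v,u) for v in (285,288,290,294,298,305,315,325,340) for u in (310,331)]:
    n=cv2.undistortPoints(np.array([[[u,v]]],float),K,c['dist_coeffs'])[0,0];z=d[v,u]
    print(v,u,z,(M@[n[0]*z,n[1]*z,z,1])[:3])
T=np.load("w1T.npy");print('hinge',ray(c,T,(371,267.5),97))
for v in range(236,296,6):
    z=d[v,371];n=cv2.undistortPoints(np.array([[[371,v]]],float),K,c['dist_coeffs'])[0,0];print(v,(T@[n[0]*z,n[1]*z,z,1])[:3])
E
```

```text
285 310 309.28992 [-50.24  -8.06 119.9 ]
285 331 308.72293 [-50.04   8.81 119.35]
288 310 148.78746 [ 11.1   -3.59 -29.48]
288 331 149.3454 [ 10.88   4.55 -28.97]
290 310 146.76158 [ 11.17  -3.54 -31.57]
290 331 148.066 [ 10.64   4.51 -30.37]
294 310 142.93236 [ 11.28  -3.43 -35.52]
294 331 143.06573 [ 11.22   4.38 -35.4 ]
298 310 138.85246 [ 11.57  -3.32 -39.68]
298 331 139.10355 [ 11.45   4.27 -39.46]
305 310 134.48247 [ 11.05  -3.21 -44.38]
305 331 135.5626 [ 10.57   4.17 -43.4 ]
315 310 127.5982 [ 10.87  -3.02 -51.59]
315 331 127.70599 [ 10.81   3.96 -51.5 ]
325 310 120.93184 [ 10.93  -2.84 -58.51]
325 331 120.438835 [ 11.16   3.76 -58.96]
340 310 109.93297 [ 12.15  -2.54 -69.6 ]
340 331 109.69398 [ 12.27   3.48 -69.82]
hinge [502.03 230.55  97.  ]
236 [478.   230.23  92.45]
242 [480.21 229.2  101.26]
248 [483.63 228.8  105.37]
254 [489.28 229.39 102.37]
260 [494.9  229.92  99.89]
266 [500.74 230.48  97.17]
272 [505.56 230.63  97.47]
278 [511.03 230.98  96.28]
284 [516.22 231.23  95.94]
290 [520.9  231.28  96.95]
```

Call:
jog_arm(
  rows=[
    [[-8,19,0],[0,0,0]],
    [[-16,38,10],[0,0,0]],
    [[-16,39,35],[0,0,0]],
    [[-16,39,60],[0,0,0]],
    [[-16,39,80],[0,0,0]],
    [[-16,39,94],[0,0,0]],
    [[-16,39,97],[0,0,0]],
    [[-16,39,97],[0,0,0]],
    [[-16,39,97],[0,0,0]],
    [[-16,39,97],[0,0,0]],
  ],
)

```text
time: 2.55
tool_pos: [487.0, 229.2, 114.1]
tcp_rot: [180.0, 0.1, -180.0]
ft_force: [-0.3, -0.8, -1.1]
finger_gap: -0.2
grip_force: 0.0
```

```bash
python3 - <<'E'
from bench import r
from h import *
s=r.sense();print(s['tool_pos'],s['ft_force'])
a,_=r.snapshot("wrist");b,_=r.snapshot("scene")
cs=r.camera_params("scene")
q=cv2.resize(b[215:335,335:455],(600,600),interpolation=2)
print(a.shape);cv2.imwrite("pics/w2.png",np.hstack([cv2.resize(a[200:420,240:400],(400,550),interpolation=2),cv2.resize(q,(400,550))]))
for n in((0,0,0),(0,0,-29)):
    w=tool(s)@[*n,1];C=np.linalg.inv(cs['pose'])
    print(cv2.projectPoints(w[None,:3],cv2.Rodrigues(C[:3,:3])[0],C[:3,3],np.array([[cs['fx'],0,cs['cx']],[0,cs['fy'],cs['cy']],[0,0,1]]),cs['dist_coeffs'])[0])
E
```

```text
[487.03 229.22 114.15] [-0.31 -0.8  -1.08]
(480, 640, 3)
[[[404.41 228.81]]]
[[[405.93 219.55]]]
```

View pics/w2.png

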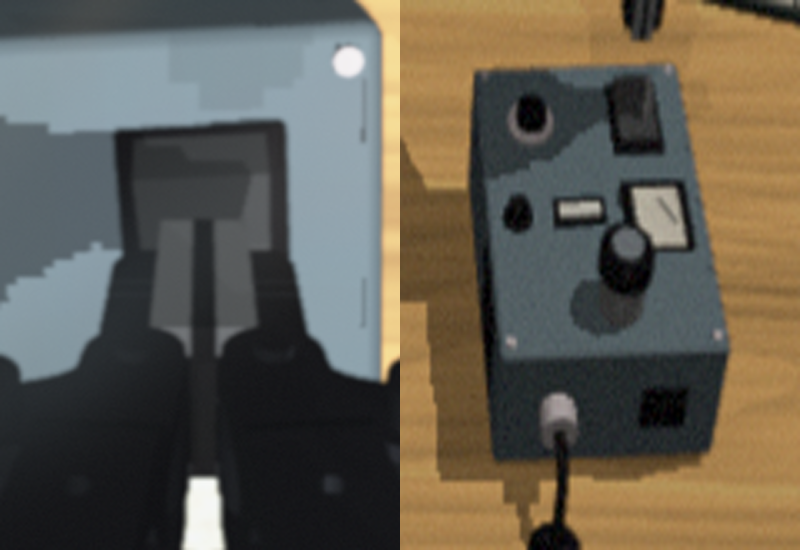

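The wrist crop shows the fingertips over the rocker's front half. In the scene crop the tip ends at about (408,223), above where the TCP projects, (404,229). The real tip may be short of the TCP, so I'll feel my way down.

Call:
jog_arm(
  rows=[
    [[1.5,0.5,4],[0,0,0]],
    [[1.5,0.5,8],[0,0,0]],
    [[1.5,0.5,12],[0,0,0]],
    [[1.5,0.5,14],[0,0,0]],
    [[1.5,0.5,14],[0,0,0]],
  ],
)

```text
time: 3.15
tool_pos: [484.2, 229.2, 98.0]
tcp_rot: [-180.0, -0.1, -180.0]
ft_force: [-0.4, -0.9, 0.4]
finger_gap: -0.1
grip_force: 0.0
```

Call:
jog_arm(
  rows=[
    [[0,0,2],[0,0,0]],
    [[0,0,4],[0,0,0]],
    [[0,0,4],[0,0,0]],
  ],
)

```text
time: 3.45
tool_pos: [484.4, 229.3, 94.4]
tcp_rot: [-180.0, -0.0, -180.0]
ft_force: [-0.1, -0.5, -0.3]
finger_gap: 0.0
grip_force: 0.0
```

Call:
jog_arm(
  rows=[
    [[0,0,2],[0,0,0]],
    [[0,0,4],[0,0,0]],
    [[0,0,4],[0,0,0]],
  ],
)

```text
time: 3.75
tool_pos: [484.4, 229.3, 90.3]
tcp_rot: [-180.0, -0.0, -180.0]
ft_force: [0.4, -0.1, 0.1]
finger_gap: -0.2
grip_force: 0.0
```

Call:
jog_arm(
  rows=[
    [[0,0,3],[0,0,0]],
    [[0,0,6],[0,0,0]],
    [[0,0,8],[0,0,0]],
    [[0,0,10],[0,0,0]],
    [[0,0,11],[0,0,0]],
    [[0,0,11],[0,0,0]],
  ],
)

```text
time: 4.35
tool_pos: [484.5, 229.4, 79.6]
tcp_rot: [-180.0, -0.0, -180.0]
ft_force: [-0.2, 0.3, 0.9]
finger_gap: 0.1
grip_force: 0.1
```

```bash
python3 - <<'E'
from bench import r
from h import *
s=r.sense();print(s['tool_pos'],s['ft_force'])
a,d=r.snapshot("wrist");cv2.imwrite("pics/w3.png",cv2.resize(a[200:420,220:420],(600,600),interpolation=2))
c=r.camera_params("wrist");M=c["tool_from_camera"];T=tool(s)@M
K=np.array([[c['fx'],0,c['cx']],[0,c['fy'],c['cy']],[0,0,1]])
for v in range(230,300,5):
  for u in(312,331):
    z=d[v,u];n=cv2.undistortPoints(np.array([[[u,v]]],float),K,c['dist_coeffs'])[0,0];print(v,u,(T@[n[0]*z,n[1]*z,z,1])[:3])
E
```

```text
[484.46 229.37  79.62] [-0.24  0.29  0.94]
230 312 [456.9  226.12  83.27]
230 331 [456.58 234.43  84.51]
235 312 [457.87 226.21  88.03]
235 331 [457.9  234.35  87.96]
240 312 [459.21 226.27  91.14]
240 331 [459.85 234.34  88.92]
245 312 [461.81 226.22  89.8 ]
245 331 [461.71 234.32  90.17]
250 312 [464.11 226.2   89.59]
250 331 [464.23 234.36  89.25]
255 312 [466.35 226.19  89.66]
255 331 [465.89 234.32  91.06]
260 312 [468.52 226.18  89.93]
260 331 [468.63 234.37  89.66]
265 312 [470.6  226.17  90.51]
265 331 [470.58 234.36  90.6 ]
270 312 [473.07 226.15  90.06]
270 331 [472.86 234.38  90.65]
275 312 [475.14 226.14  90.71]
275 331 [475.61 234.43  89.51]
280 312 [476.9  226.16  92.11]
280 331 [476.64 234.35  92.76]
285 312 [478.45 226.19  93.97]
285 331 [478.49 234.33  93.9 ]
290 312 [473.23 226.6  111.35]
290 331 [473.3  233.85 111.21]
295 312 [473.3  226.69 115.8 ]
295 331 [473.35 233.73 115.72]
```

View pics/w3.png

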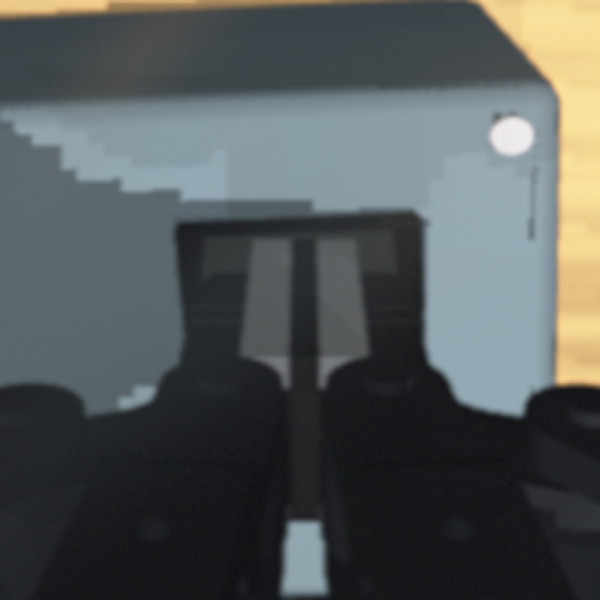

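The tip is at about z=109–111, 4 mm above the cap, with its x span 473–495 forward of the hinge at 501. The tip is therefore about 29 mm behind the reported TCP.

Call:
jog_arm(
  rows=[
    [[0,0,1.5],[0,0,0]],
    [[0,0,3],[0,0,0]],
    [[0,0,4.5],[0,0,0]],
    [[0,0,6],[0,0,0]],
    [[0,0,7.5],[0,0,0]],
    [[0,0,7.5],[0,0,0]],
  ],
)

```text
time: 5.0
tool_pos: [484.6, 229.5, 72.4]
tcp_rot: [180.0, 0.0, -180.0]
ft_force: [-2.6, -0.1, 6.0]
finger_gap: 0.0
grip_force: 2.7
```

Call:
jog_arm(
  rows=[
    [[0,0,1],[0,0,0]],
    [[0,0,2],[0,0,0]],
    [[0,0,2],[0,0,0]],
  ],
)

```text
time: 5.3
tool_pos: [484.8, 229.5, 72.2]
tcp_rot: [180.0, 0.0, -180.0]
ft_force: [-11.4, -4.0, 20.1]
finger_gap: -0.1
grip_force: 10.1
```

```bash
python3 - <<'E'
from bench import r
from h import *
s=r.sense();print(s['tool_pos'],s['ft_force'])
a,d=r.snapshot("wrist");cv2.imwrite("pics/w4.png",cv2.resize(a[200:420,220:420],(600,600),interpolation=2))
c=r.camera_params("wrist");M=c["tool_from_camera"];T=tool(s)@M
K=np.array([[c['fx'],0,c['cx']],[0,c['fy'],c['cy']],[0,0,1]])
for v in range(265,300,2):
  for u in(295,312,349):
    z=d[v,u];n=cv2.undistortPoints(np.array([[[u,v]]],float),K,c['dist_coeffs'])[0,0];print(v,u,(T@[n[0]*z,n[1]*z,z,1])[:3],end=' ')
  print()
E
```

```text
[484.77 229.53  72.23] [-11.4   -4.05  20.1 ]
265 295 [468.08 219.55  90.95] 265 312 [468.42 226.49  90.03] 265 349 [468.66 241.79  89.41] 
267 295 [469.54 219.42  89.34] 267 312 [469.11 226.5   90.52] 267 349 [469.48 241.8   89.58] 
269 295 [470.37 219.41  89.49] 269 312 [470.28 226.47  89.73] 269 349 [469.74 241.69  91.24] 
271 295 [470.74 219.49  90.84] 271 312 [470.63 226.5   91.17] 271 349 [470.68 241.72  91.09] 
273 295 [471.68 219.46  90.68] 273 312 [472.05 226.46  89.73] 273 349 [472.06 241.84  89.77] 
275 295 [472.66 219.43  90.46] 275 312 [473.04 226.45  89.49] 275 349 [472.88 241.84  89.93] 
277 295 [473.64 219.4   90.22] 277 312 [473.32 226.48  91.03] 277 349 [473.84 241.87  89.78] 
279 295 [474.66 219.35  89.89] 279 312 [474.44 226.46  90.44] 279 349 [474.59 241.86  90.13] 
281 295 [475.6  219.33  89.78] 281 312 [475.63 226.44  89.73] 281 349 [475.88 241.96  89.16] 
283 295 [476.57 219.3   89.63] 283 312 [476.5  226.43  89.79] 283 349 [476.26 241.87  90.44] 
285 295 [477.11 219.34  90.49] 285 312 [477.54 226.42  89.48] 285 349 [476.08 241.69  93.  ] 
287 295 [477.35 219.44  92.03] 287 312 [476.93 226.5   93.03] 287 349 [477.1  241.73  92.7 ] 
289 295 [477.79 219.49  93.09] 289 312 [473.24 226.75 103.64] 289 349 [477.99 241.75  92.71] 
291 295 [478.5  219.51  93.52] 291 312 [473.65 226.76 104.61] 291 349 [478.51 241.7   93.54] 
293 295 [479.41 219.49  93.48] 293 312 [473.98 226.78 105.72] 293 349 [479.58 241.75  93.15] 
295 295 [480.31 219.47  93.46] 295 312 [473.58 226.84 108.42] 295 349 [480.53 241.78  93.04] 
297 295 [481.03 219.48  93.87] 297 312 [473.79 226.87 109.73] 297 349 [481.02 241.72  93.93] 
299 295 [482.21 219.42  93.26] 299 312 [474.   226.9  111.02] 299 349 [480.74 241.54  96.5 ]
```

View pics/w4.png

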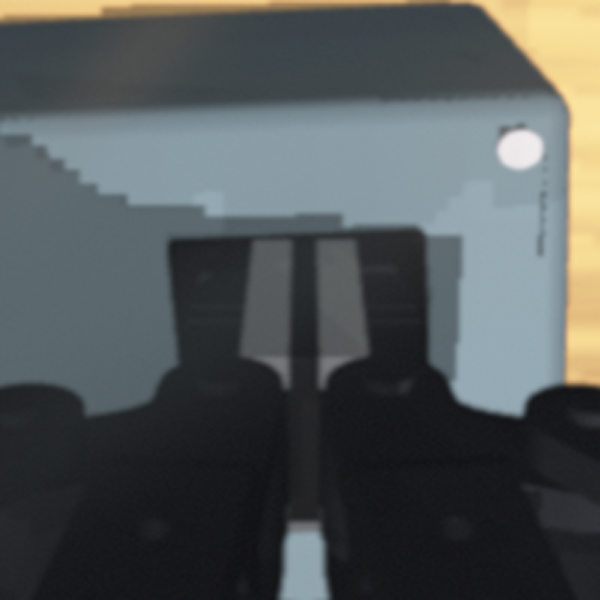

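The rocker has stopped against its end stop, and the front cap edge is now level at about 96.5 mm. I'll retract and hover over the igniter at (504,156.6), checking the rocker from there.

Call:
jog_arm(
  rows=[
    [[0,0,-4],[0,0,0]],
    [[0,0,-14],[0,0,0]],
    [[0,0,-30],[0,0,0]],
    [[-3,-15,-42],[0,0,0]],
    [[-10,-40,-42],[0,0,0]],
    [[-17,-65,-42],[0,0,0]],
    [[-19,-73,-42],[0,0,0]],
    [[-19,-73,-42],[0,0,0]],
    [[-19,-73,-42],[0,0,0]],
    [[-19,-73,-42],[0,0,0]],
  ],
)

```text
time: 6.35
tool_pos: [503.3, 157.1, 112.1]
tcp_rot: [180.0, -0.0, -180.0]
ft_force: [0.1, 0.3, -0.0]
finger_gap: -0.1
grip_force: 0.0
```

```bash
python3 - <<'E'
from bench import r
from h import *
s=r.sense();print(s['tool_pos'],s['ft_force'])
a,d=r.snapshot("wrist");cv2.imwrite("pics/w5.png",cv2.resize(a[200:400,260:500],(720,600),interpolation=2))
c=r.camera_params("wrist");M=c["tool_from_camera"];T=tool(s)@M
K=np.array([[c['fx'],0,c['cx']],[0,c['fy'],c['cy']],[0,0,1]])
vv,uu=np.mgrid[0:480,0:640];n=cv2.undistortPoints(np.stack([uu,vv],-1).reshape(-1,1,2).astype(float),K,c['dist_coeffs'])[:,0]
z=d.reshape(-1,1);W=np.hstack([n*z,z,np.ones_like(z)])@T.T
def prof(x0,x1,y):
  for x in np.arange(x0,x1,4):
    k=(abs(W[:,0]-x)<2)&(abs(W[:,1]-y)<6)&(W[:,2]<110)&(z[:,0]>0); print(x,k.sum(),np.median(W[k,2]) if k.any() else None)
prof(478,526,230)
k=(np.hypot(W[:,0]-504,W[:,1]-156.6)<30)&(W[:,2]>97)&(W[:,2]<106)&(z[:,0]>0)
print(k.sum(),W[k].min(0),W[k].max(0),W[k].mean(0))
E
```

```text
[503.34 157.07 112.12] [ 0.11  0.25 -0.  ]
478 215 92.71036625622986
482 231 95.81312709370573
486 185 97.22874774389052
490 180 97.19931752498977
494 174 97.07667466753064
498 178 97.17195182381694
502 189 97.42889906160187
506 201 98.80866384039979
510 209 100.70486514150193
514 198 102.32309052977334
518 197 103.95275766802581
522 36 104.75673306491608
1111 [494.34 145.33  97.04   1.  ] [511.89 166.78 103.46   1.  ] [502.19 156.04 101.3    1.  ]
```

View pics/w5.png

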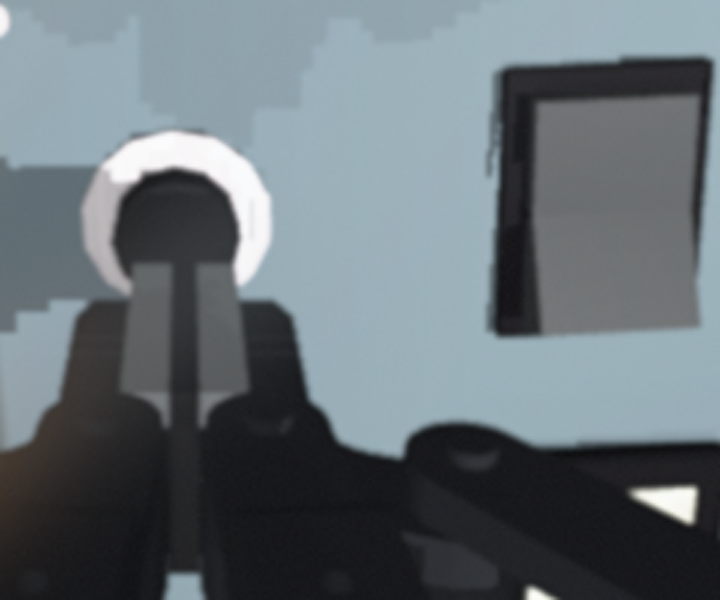

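The picture confirms the rocker is on, with its front half level at 97 mm and its rear half raised to about 105 mm. The tip is centred over the igniter.

Call:
jog_arm(
  rows=[
    [[-1,-0.5,12],[0,0,0]],
    [[-1,-0.5,24],[0,0,0]],
    [[-1,-0.5,32],[0,0,0]],
    [[-1,-0.5,35],[0,0,0]],
    [[-1,-0.5,37],[0,0,0]],
    [[-1,-0.5,39],[0,0,0]],
    [[-1,-0.5,40],[0,0,0]],
    [[-1,-0.5,41],[0,0,0]],
    [[-1,-0.5,41],[0,0,0]],
  ],
)

```text
time: 7.3
tool_pos: [504.8, 156.0, 72.0]
tcp_rot: [180.0, 0.0, -180.0]
ft_force: [-5.5, -0.2, 7.2]
finger_gap: -0.1
grip_force: 3.5
```

Call:
jog_arm(
  rows=[
    [[0,0,1],[0,0,0]],
    [[0,0,1.5],[0,0,0]],
    [[0,0,1.5],[0,0,0]],
  ],
)

```text
time: 7.6
tool_pos: [504.8, 156.0, 71.7]
tcp_rot: [180.0, 0.0, -180.0]
ft_force: [-10.7, -2.3, 17.9]
finger_gap: -0.1
grip_force: 9.1
```

Call:
jog_arm(
  rows=[
    [[0,0,0],[0,0,0]],
    [[0,0,0],[0,0,0]],
    [[0,0,0],[0,0,0]],
    [[0,0,0],[0,0,0]],
    [[0,0,0],[0,0,0]],
    [[0,0,0],[0,0,0]],
    [[0,0,0],[0,0,0]],
    [[0,0,0],[0,0,0]],
    [[0,0,0],[0,0,0]],
    [[0,0,0],[0,0,0]],
  ],
)

```text
time: 8.6
tool_pos: [504.9, 156.0, 71.7]
tcp_rot: [180.0, 0.0, -180.0]
ft_force: [-11.5, -2.3, 18.6]
finger_gap: -0.0
grip_force: 9.1
```

Call:
jog_arm(
  rows=[
    [[0,0,0.5],[0,0,0]],
    [[0,0,0.5],[0,0,0]],
    [[0,0,0.5],[0,0,0]],
    [[0,0,0.5],[0,0,0]],
    [[0,0,0.5],[0,0,0]],
    [[0,0,0.5],[0,0,0]],
    [[0,0,0.5],[0,0,0]],
  ],
)

```text
time: 9.3
tool_pos: [504.9, 156.0, 71.6]
tcp_rot: [180.0, 0.0, -180.0]
ft_force: [-12.5, -2.2, 21.2]
finger_gap: -0.2
grip_force: 10.9
```

Call:
jog_arm(
  rows=[
    [[0,0,-5],[0,0,0]],
    [[0,0,-25],[0,0,0]],
    [[0,0,-60],[0,0,0]],
    [[0,0,-95],[0,0,0]],
    [[2,-20,-120],[0,0,0]],
    [[5,-60,-120],[0,0,0]],
    [[8,-105,-120],[0,0,0]],
    [[10,-150,-120],[0,0,0]],
    [[12,-195,-120],[0,0,0]],
    [[14,-240,-120],[0,0,0]],
  ],
)

```text
time: 10.3
tool_pos: [490.7, -86.0, 189.5]
tcp_rot: [-180.0, 0.1, -180.0]
ft_force: [1.3, 0.4, -0.1]
finger_gap: 0.2
grip_force: 0.0
```

Call:
jog_arm(
  rows=[
    [[1,-45,0],[0,0,0]],
    [[1,-85,0],[0,0,0]],
    [[1,-105,0],[0,0,0]],
    [[1,-105,0],[0,0,0]],
    [[1,-105,0],[0,0,0]],
    [[1,-105,0],[0,0,0]],
    [[1,-105,0],[0,0,0]],
  ],
)

```text
time: 11.0
tool_pos: [489.9, -188.0, 189.2]
tcp_rot: [180.0, 0.0, -179.9]
ft_force: [0.6, 0.2, -0.3]
finger_gap: 0.2
grip_force: 0.0
```

```bash
python3 - <<'E'
from bench import r
from h import *
s=r.sense();print(s['time'],s['tool_pos'],s['tcp_rot'],s['ft_force'])
a,d=r.snapshot("wrist");cv2.imwrite("pics/w6.png",a)
c=r.camera_params("wrist");T=tool(s)@c["tool_from_camera"];np.save("w6T.npy",T)
m=((a.min(2)>140)).astype(np.uint8)
n,l,st,ce=cv2.connectedComponentsWithStats(m)
for i in range(1,n):
    if st[i,4]>60: print(st[i],ce[i],ray(c,T,ce[i],61),d[int(ce[i][1]),int(ce[i][0])])
E
```

```text
11.0 [ 489.92 -188.01  189.22] [ 179.99    0.01 -179.9 ] [ 0.56  0.16 -0.3 ]
[   0    0   55   48 1388] [23.8  19.84] [ 340.15 -401.14   61.  ] 313.08304
[224   0  49  19 841] [249.21   9.24] [ 338.2  -237.12   61.  ] 314.72888
[ 440    0  200   48 5002] [511.77  19.76] [343.01 -52.52  61.  ] 316.62354
[ 215   23   60   89 3969] [248.34  69.5 ] [ 377.79 -239.32   61.  ] 329.7512
[280  34  13  17 134] [285.1   41.01] [ 358.98 -212.56   61.  ] 293.23706
[   0   40   40   59 1274] [17.16 68.71] [ 373.22 -411.91   61.  ] 323.74826
[372  50  28  30 813] [385.42  64.87] [ 374.64 -141.19   61.  ] 272.099
[ 435   54  205   59 7260] [526.26  78.16] [381.91 -37.36  61.  ] 329.9388
[  85   85   70   24 1358] [117.94  97.38] [ 395.59 -336.92   61.  ] 335.9055
[  191   117   449   182 33609] [424.19 180.25] [ 457.1  -107.82   61.  ] 356.47855
[566 116  44  30 209] [582.65 131.1 ] [418.6   11.96  61.  ] 342.901
[ 78 119  67   7 306] [115.09 122.36] [ 413.35 -341.36   61.  ] 340.96707
[ 74 139  65   7 372] [107.7  142.59] [ 428.07 -349.09   61.  ] 346.22684
[  0 148  13  10 102] [  5.14 151.95] [ 4
[... 1189 characters left out ...]
.66 340.82] [ 599.94 -468.62   61.  ] 401.50232
[   0  350  167   28 2908] [ 82.08 364.25] [ 622.42 -403.94   61.  ] 409.98694
[579 366  30   8 187] [594.16 369.24] [628.8   64.65  61.  ] 410.64764
[ 15 380 116   8 449] [ 82.92 383.18] [ 642.81 -407.18   61.  ] 417.9138
[578 381  35   5 115] [594.77 382.66] [643.54  68.67  61.  ] 416.3446
[ 54 393  54   8 268] [ 81.12 396.45] [ 657.68 -411.92   61.  ] 421.30792
[567 395  35   7 109] [580.14 397.73] [659.98  57.84  61.  ] 424.22336
[438 407  23  15 150] [450.95 412.46] [672.99 -65.32  61.  ] 424.79263
[571 407  49   9 213] [594.24 411.13] [676.21  75.88  61.  ] 429.5156
[ 23 408  55  24 486] [ 45.55 417.99] [ 684.32 -453.59   61.  ] 428.99084
```

View pics/w6.png

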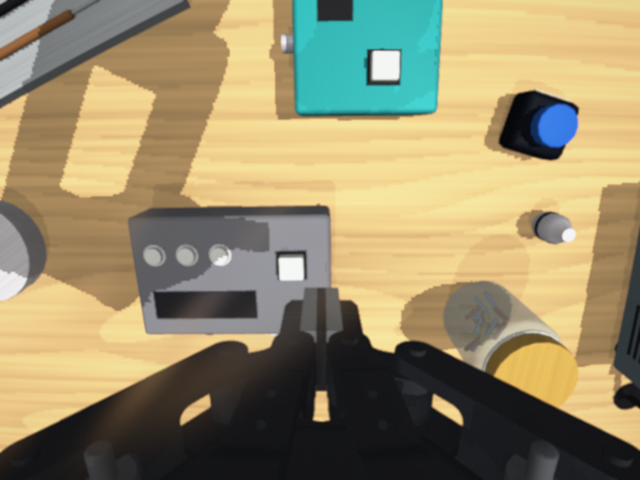

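The power key is at about (291,267), with the round keys to its left at (153–220, 256).

```bash
python3 - <<'E'
from bench import r
from h import *
a=cv2.imread("pics/w6.png");c=r.camera_params("wrist");T=np.load("w6T.npy")
s=a[245:285,272:312].astype(int);m=((s.min(2)>170)).astype(np.uint8)
n,l,st,ce=cv2.connectedComponentsWithStats(m);i=1+st[1:,4].argmax()
print(st[i],ce[i],ray(c,T,ce[i]+[272,245],61), r.sense()['tool_pos'])
E
```

```text
[  7  12  25  24 568] [18.86 23.89] [ 529.53 -211.76   61.  ] [ 489.91 -188.08  189.25]
```

Call:
jog_arm(
  rows=[
    [[-20,-12,5],[0,0,0]],
    [[-39.5,-23.7,30],[0,0,0]],
    [[-39.5,-23.7,60],[0,0,0]],
    [[-39.5,-23.7,90],[0,0,0]],
    [[-39.5,-23.7,118],[0,0,0]],
    [[-39.5,-23.7,136],[0,0,0]],
    [[-39.5,-23.7,144],[0,0,0]],
    [[-39.5,-23.7,144],[0,0,0]],
    [[-39.5,-23.7,144],[0,0,0]],
  ],
)

```text
time: 11.95
tool_pos: [530.0, -212.8, 46.4]
tcp_rot: [-180.0, 0.1, -180.0]
ft_force: [0.7, 0.6, -0.8]
finger_gap: -0.2
grip_force: 0.0
```

```bash
python3 - <<'E'
from bench import r
from h import *
s=r.sense();print(s['time'],s['tool_pos'],s['ft_force'])
a,d=r.snapshot("wrist");cv2.imwrite("pics/w7.png",cv2.resize(a[200:400,200:440],(720,600),interpolation=2))
E
```

```text
11.95 [ 530.   -212.84   46.36] [ 0.7   0.56 -0.84]
```

View pics/w7.png

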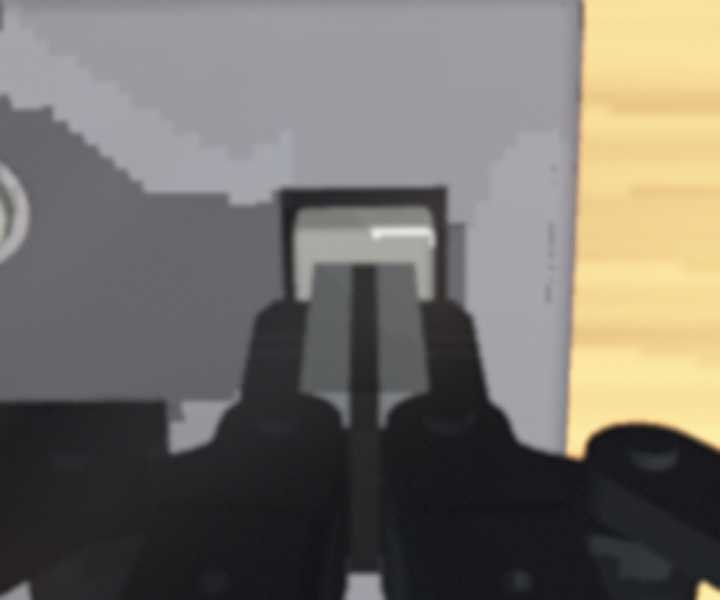

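The tip is centred on the key, so I can press.

Call:
jog_arm(
  rows=[
    [[0,0,5],[0,0,0]],
    [[0,0,8],[0,0,0]],
    [[0,0,10],[0,0,0]],
    [[0,0,12],[0,0,0]],
    [[0,0,13.5],[0,0,0]],
    [[0,0,15],[0,0,0]],
    [[0,0,15],[0,0,0]],
  ],
)

```text
time: 12.7
tool_pos: [529.4, -213.0, 30.5]
tcp_rot: [-180.0, 0.0, -180.0]
ft_force: [0.9, -0.1, 2.9]
finger_gap: 0.2
grip_force: 1.9
```

Call:
jog_arm(
  rows=[
    [[0,0,1],[0,0,0]],
    [[0,0,2],[0,0,0]],
    [[0,0,2],[0,0,0]],
  ],
)

```text
time: 13.0
tool_pos: [529.6, -213.0, 30.3]
tcp_rot: [-180.0, 0.0, -180.0]
ft_force: [-7.8, 3.0, 19.2]
finger_gap: -0.2
grip_force: 9.8
```

Call:
jog_arm(
  rows=[
    [[0,0,-3],[0,0,0]],
    [[0,0,-12],[0,0,0]],
    [[0,0,-35],[0,0,0]],
    [[15,10,-70],[0,0,0]],
    [[35,20,-110],[0,0,0]],
    [[40,24,-150],[0,0,0]],
    [[40,24,-160],[0,0,0]],
    [[40,24,-160],[0,0,0]],
    [[40,24,-160],[0,0,0]],
    [[40,24,-160],[0,0,0]],
  ],
)

```text
time: 14.0
tool_pos: [488.2, -188.4, 185.8]
tcp_rot: [179.9, -0.2, -180.0]
ft_force: [-1.4, -0.2, -0.5]
finger_gap: 0.0
grip_force: 0.0
```

```bash
python3 - <<'E'
from bench import r
from h import *
s=r.sense();print(s['time'],s['tool_pos'],s['ft_force'])
a,d=r.snapshot("wrist");b,e=r.snapshot("top")
c=r.camera_params("wrist");T=tool(s)@c["tool_from_camera"]
K=np.array([[c['fx'],0,c['cx']],[0,c['fy'],c['cy']],[0,0,1]])
vv,uu=np.mgrid[0:480,0:640];n=cv2.undistortPoints(np.stack([uu,vv],-1).reshape(-1,1,2).astype(float),K,c['dist_coeffs'])[:,0]
z=d.reshape(-1,1);W=np.hstack([n*z,z,np.ones_like(z)])@T.T
h=lambda x,y,q:np.median(W[(abs(W[:,0]-x)<q)&(abs(W[:,1]-y)<q)&(W[:,2]<90),2])
print('key',h(529,-212,6),'box',h(500,-212,6),'round',[h(518,y,4) for y in(-272,-299,-326)])
f=cv2.absdiff(cv2.imread("pics/top1.png"),b);print([ (f[y0:y1,x0:x1].max(2)>50).sum() for x0,y0,x1,y1 in((220,180,278,255),(315,185,345,220),(305,232,318,246),(308,260,330,282),(380,205,447,250),(477,215,515,255),(350,270,398,338))])
w=np.argwhere(f[200:252,378:450].max(2)>50);print(w.min(0) if len(w) else 0,w.max(0) if len(w) else 0)
E
```

```text
14.0 [ 488.17 -188.36  185.82] [-1.42 -0.17 -0.48]
key 54.996285961423496 box 49.994568925443645 round [np.float64(54.99434620385961), np.float64(55.0328997042505), np.float64(54.75328945671157)]
[np.int64(0), np.int64(0), np.int64(0), np.int64(0), np.int64(749), np.int64(130), np.int64(1718)]
[0 0] [51 71]
```

The key measures 55 mm (fully in), the box is at 50 mm and the round keys are still up.

```bash
python3 -c "
from bench import r
print(r.hand_in())"
```

```text
the job is handed in; nothing more can be done
None
```

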